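# Start a circuit-board test

### The job

Run the test on the circuit board that already lies in the test fixture: switch on the red power rocker on the control box, then push the fixture's clear hood all the way down without slamming it, and then press the green start button fully in and let it come back. Pick nothing up, do not press start before its turn or the red emergency stop at all, and leave the board in its nest and the tools and parts on the bench where they lie.

Things in the scene. Friction and masses are not known exactly. Their poses are not given: they have to be found in the camera images.
- control_box: Grey control box screwed to the bench, 100 (x) x 230 (y) x 60 high, flat white top face at 60 mm. Origin: centre of its underside, on the bench; its -x side faces the robot at yaw 0. On its top, along its y: red power rocker at y = +75 mm, green start button at y = +5 mm, red mushroom emergency stop at y = -75 mm (all at x = 0). The box can stand on the robot's left or right, turned up to 0.25 rad.
- rocker (a joint): Red snap-action power rocker, 33 mm (along the box's x) x 24 mm, in a black bezel 43 x 34 mm that stands 2 mm above the box top. 0 = off: the far end (box +x), which has a white bar across it, stands up. 0.4 rad = on: that end is down, about level with the bezel, and the near end stands up. About 3.5 N down on the raised far end tips it; past the middle (0.2 rad) it snaps over by itself and stays.
- rocker_on_end (a point): Point on the upper face of the rocker's far (on) end, 15 mm from its pivot along the box's x; moves with the rocker. It stands about 68 mm above the bench when off and sinks about 6 mm when it is switched on.
- start (a joint): Travel of the green start button, m: 0 = out, 0.005 = fully in. Spring return: 1.8 N starts it moving, 4.8 N holds it fully in.
- start_top (a point): Centre of the top of the green start button (25 mm diameter, in a steel bezel of 34 mm), 75 mm above the bench when out; it is pressed straight down and stands 5 mm above its bezel when fully in.
- estop (a joint): Travel of the red emergency stop, m: 0 = out, 0.004 = fully in; not to be pressed.
- estop_top (a point): Centre of the top of the red mushroom emergency stop (40 mm diameter, yellow ring beneath), 91 mm above the bench; 80 mm from the start button.
- fixture: Board test fixture fixed to the bench: grey base 220 (x) x 240 (y) x 60 mm high with a black nest plate (top at 66 mm) and a clear hood over it. Origin: centre of its underside, on the bench; its -x side faces the robot at yaw 0. It stands on the side that the control box does not, turned up to 0.25 rad.
- hood (a joint): Angle of the clear hood, rad: 0 = fully down on the base, growing as its front edge (towards the fixture's -x) rises; starts half open at 0.6 to 1.1, stop at 1.25. Stiff friction hinge: it stays where it is left and takes about 0.15 to 0.5 N m (plus a little damping) to push down; it does not fall by itself.
- hood_hinge (a point): Middle of the hood's hinge axis, which runs along the fixture's y at the fixture's far side, 90 mm beyond its centre and 62 mm above the bench.
- hood_rail (a point): Middle of the upper face of the black grip rail along the hood's front edge (16 mm deep, 10 mm high, 196 mm wide); moves with the hood. In the hood's own frame it lies 173 mm in front of the hinge axis and 40 mm above it; with the hood down it is 102 mm above the bench. Behind the rail is the hood's clear top, 36 mm above the hinge axis when down, on which one may also push.
- board: Green circuit board under test, 100 x 130 x 3 mm with parts up to 14 mm high, lying loose in the nest of the fixture under the hood. Origin: centre of its underside.
- stripper: Wire stripper lying flat in front of the control box, black and orange handles, about 145 mm long, 50 mm wide, 17 mm high. Origin: under its middle, +x along the jaws. Leave alone.
- flux_jar: Small amber jar, 52 mm diameter, 50 mm high, standing behind the control box. Origin: centre of its underside. Leave alone.
- screwdriver: Screwdriver with red handle, 180 mm long, 26 mm high, lying in front of the fixture. Origin: under its middle, +x towards the tip. Leave alone.
- spare_board: Spare green circuit board, 80 x 110 mm, 15 mm high with its parts, lying on the bench behind the fixture. Origin: centre of its underside. Leave alone.
Not all that is in view belongs to the job. There is more than one size of the control_box; the job needs the largest.

How it is judged (in metres and radians):
On the way, in this order (a step that is already met when the one before it is completed fails the run):
1. the power rocker is switched on (value of joint rocker above 0.3 rad), for 0.1 s.
2. the hood is fully down (value of joint hood below 0.04 rad), for 0.1 s.
3. the start button is pressed fully in (value of joint start above 0.004 m), for 0.05 s.
At the end, for the whole second after the job is handed in: Rocker on (above 0.3 rad), hood within 0.04 rad of closed, start button pressed at least 4 mm and out again (within 1 mm), emergency stop out, board within 6 mm and stripper, jar, screwdriver and spare board within 15 mm of where they lay (value of joint rocker above 0.3 rad and value of joint hood below 0.04 rad and value of joint each of start, estop below 0.001 m and distance of board from where it was at the start of the episode below 0.006 m and distance of each of stripper, flux_jar, screwdriver, spare_board from where it was at the start of the episode below 0.015 m); the robot touches nothing.
It fails at once if start button pressed while the power is off or the hood is not down (value of joint start above 0.0025 m and (value of joint rocker below 0.2 rad or value of joint hood above 0.06 rad)).
It fails at once if emergency stop pressed (value of joint estop above 0.0015 m).
It fails at once if hood slammed (faster than 4 rad/s) (velocity of joint hood below -4 rad/s).
It fails at once if the board under test lifted or shifted in its nest (distance of board from where it was at the start of the episode above 0.006 m).
It fails at once if a tool or part on the bench moved or lifted by more than 15 mm (distance of any of stripper, flux_jar, screwdriver, spare_board from where it was at the start of the episode above 0.015 m).
It also fails if it takes over 58 s, if anything falls off the work surface, if the arm or the gripper's body presses on something with over 40 N, if the wrist force passes 120 N, or if a joint passes its speed limit or range.

### The arm

A 6-joint arm with a two-finger parallel gripper is mounted at the origin on the work surface. World frame = base frame: x ahead of the robot, y to its left, z up, the work surface at z = 0. Lengths are in m, angles in degrees, forces in N, time in s.
With the tool pointing down it reaches from about 0.375 to 0.9 m from the base axis. Payload 3.1 kg.
Tool frame: the origin (TCP) lies at the very end of the fingers, on their centre line; the grasp point (between the pads) lies 19 mm behind it; z points along the fingers, y is the line along which they close (so a half turn about z gives the same grasp; the last joint's range is limited). The gripper opens to 87 mm and grips with 3 to 60 N. Pads are 19 mm wide; open, the fingers measure 117 mm over their backs; the gripper's body (75 mm by 190 mm) begins 51 mm behind the grasp point.
Start: joints at [60.934, 30.224, 82.088, -0, 67.689, -10.227], TCP at [0.202, 0.592, 0.188] pointing down, gripper open.
Joint ranges: [-176.69, 176.69], [-43.24, 126.21], [12.49, 139.97], [-82, 262], [0, 151.66], [-163.58, 163.58]. Speed limits (degrees/s): [159.86, 159.86, 180, 180, 180, 180].

### API

Orientations are given as a 3x3 rotation matrix whose columns are the frame's x, y, z axes.
In Python, from rig import bot, imaging gives the robot as it stands.
- The arm moves only by the tool drive_tool, never from a script. Its argument "deltas" is text: rows parted by semicolons, each of 5 numbers parted by spaces: the finger opening in mm, from 0 to 87, then the shift along the world's x, y, z in mm, then the turn about the world's z in rad. In form: jaw dx dy dz twist; .... A call has 1 to 12 rows; each row is the pose to reach, as a shift and turn from the pose commanded when the call began; what a row does not reach only later rows make up. A row lasts 1/10 s, in which the tool goes at most 50 mm and 8.59 degrees, less where a joint would pass 70% of its speed; a pose out of reach is approached as far as the arm can. A call with a gripper value outside its range is refused whole. The fingers move at their own pace and stop on an object; the grip force is fixed at half the most. Time passes only in rows, so rows that repeat a pose let the fingers close. It gives the time, the measured TCP pose, the force, the opening and the grip force at its end, in the units of the state.
- bot.read_state(): the state, without advancing time (a new reading comes with each control period).
- imaging.capture(name): name is "scene" or "top" or "wrist"; returns the picture (420x560x3 uint8, red, green, blue); there is no depth.
- imaging.camera_model(name): a dict with "fx", "fy", "cx", "cy" (pixels), "T" (4x4, takes a point from camera to world coordinates). Camera axes: x right, y down, z forward; pixel columns grow to the right and rows downward; lengths in m; the calibration is good to about 2 mm. A picture is of the moment at which its call begins: read the wrist's pose just before it. camera_model takes no time and is no camera call; for the wrist camera it gives the pose at the moment of the call.
- bot.hand_in(): hands the job in; it is judged then, once.
The state is a dict: "time_s": time; "joint_positions": joint angles; "qvel": joint speeds; "tau": joint torques, N m; "position": TCP position; "tcp_rot": TCP orientation; "force": force on the tool from outside, world axes, zero at the start; "moment": the same for the moment, N m; "opening": opening from 0.0 (shut) to 1.0 (fully open); "grasp_force": force on a finger pad.
Only numpy, scipy, OpenCV 4.12 (cv2) and the standard library are available. Lean on these libraries where they do the work, as an engineer would, in place of code of your own. Each camera call takes 0.05 s, during which the arm holds its last target. There are 200 camera calls.

## Working session

There is one attempt and no reset: what is moved stays moved. The work goes in short steps, Python scripts to look and compute and a tool call to move; the robot and the scene stay as the last step left them, time stands still between calls to the robot, and variables do not carry over. Pictures are saved under pics/ and viewed, at most 10 in all, crops included, and the job is handed in when it is done.

Besides the shell and the picture viewer there is one more tool, called after "Call:" as name(argument=value, ...) on one line, values as JSON. drive_tool: Moves the arm, as the interface text tells. Its arguments: {"type":"object","properties":{"deltas":{"type":"string"}},"required":["deltas"]}

```bash
mkdir -p pics; python3 - <<'E'
from rig import bot, imaging
import cv2,numpy as np
for n in ("scene","top"):
    im=imaging.capture(n); cv2.imwrite(f"pics/{n}0.png",im[:,:,::-1]); m=imaging.camera_model(n)
    print(n,m["fx"],m["cx"],m["cy"],np.round(m["T"],3).tolist())
s=bot.read_state();print(s["time_s"],s["position"],np.round(s["tcp_rot"],3).tolist())
E
```

```text
scene 460.07048324213133 285.50671354748044 208.18243746634278 [[0.249, 0.798, -0.548, 1.243], [0.968, -0.213, 0.13, -0.159], [-0.013, -0.563, -0.826, 1.106], [0.0, 0.0, 0.0, 1.0]]
top 471.69775772522576 280.7513833908368 205.73169742596315 [[-0.013, -0.989, 0.144, 0.426], [-1.0, 0.016, 0.016, 0.009], [-0.018, -0.144, -0.989, 1.079], [0.0, 0.0, 0.0, 1.0]]
0.1 [0.20143331 0.5908856  0.18705017] [[-0.946, 0.323, -0.001], [0.323, 0.946, -0.002], [0.0, -0.002, -1.0]]
```

View pics/top0.png

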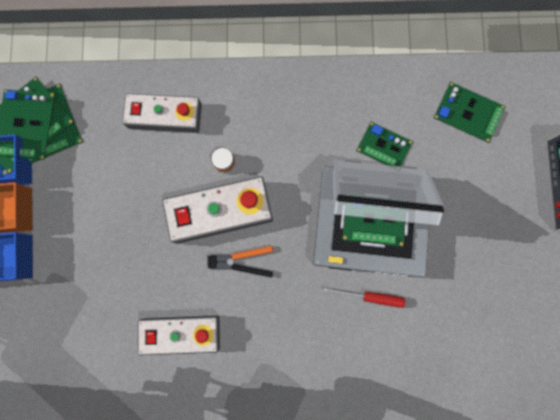

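View pics/scene0.png

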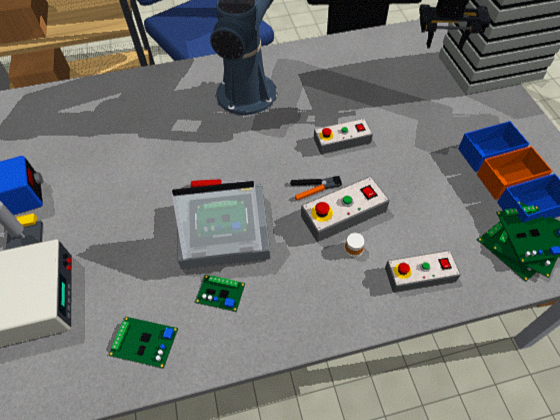

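The top view shows three control boxes, with rocker/start/e-stop at these pixels:
- small: (136,108)/(159,110)/(183,109)
- large: (183,216)/(214,208)/(249,200)
- small: (151,337)/(176,336)/(202,335)

The middle one is the largest and matches the description (stripper in front, jar behind), so that's the one I'll use. The fixture is near (372,225), with its black rail running from (338,200) to (442,210).

```bash
cat >h.py <<'E'
import numpy as np,cv2
from rig import bot,imaging
def ray(m,p):
    T=np.array(m["T"]); d=T[:3,:3]@[(p[0]-m["cx"])/m["fx"],(p[1]-m["cy"])/m["fy"],1]; return T[:3,3],d
def plane(m,p,z):
    o,d=ray(m,p); return o+d*(z-o[2])/d[2]
def proj(m,P):
    c=np.linalg.inv(m["T"])@np.append(P,1); return np.round([m["fx"]*c[0]/c[2]+m["cx"],m["fy"]*c[1]/c[2]+m["cy"]],1)
def tri(ms,ps):
    A=np.zeros((3,3));b=np.zeros(3)
    for m,p in zip(ms,ps):
        o,d=ray(m,p);d=d/np.linalg.norm(d);Q=np.eye(3)-np.outer(d,d);A+=Q;b+=Q@o
    return np.linalg.solve(A,b)
def blobs(im,lo,hi,roi,amin=20):
    x0,y0,x1,y1=roi; h=cv2.cvtColor(im[y0:y1,x0:x1],cv2.COLOR_RGB2HSV)
    n,l,s,c=cv2.connectedComponentsWithStats(cv2.inRange(h,lo,hi))
    return [(s[i,4],np.round(c[i]+[x0,y0],1).tolist(),(s[i,:4]+[x0,y0,0,0]).tolist()) for i in range(1,n) if s[i,4]>=amin]
E
python3 - <<'E'
from h import *
t=cv2.imread("pics/top0.png")[:,:,::-1].copy();s=cv2.imread("pics/scene0.png")[:,:,::-1].copy()
mt,ms=imaging.camera_model("top"),imaging.camera_model("scene")
for im,roi,m in((t,(160,175,275,245),mt),(s,(300,175,392,240),ms)):
    for nm,lo,hi,z in(("red",(0,150,80),(6,255,255),.07),("red2",(172,150,80),(180,255,255),.07),("green",(50,100,40),(90,255,255),.075)):
        for b in blobs(im,lo,hi,roi): print(nm,b,np.round(plane(m,b[1],z),3), np.round(plane(m,b[1],.085),3))
# rail ends by eye in both views (top left=+y end)
for a,b in(((338,200),(255,186)),((441,210),(173,192))): print("rail",np.round(tri([mt,ms],[a,b]),3))
a=cv2.resize(t[170:250,155:280],None,fx=4,fy=4,interpolation=cv2.INTER_CUBIC)
b=cv2.resize(t[150:280,310:450],None,fx=2.45,fy=2.45,interpolation=cv2.INTER_CUBIC)
c=cv2.resize(s[170:270,165:280],None,fx=3,fy=3,interpolation=cv2.INTER_CUBIC)
o=np.zeros((600,800,3),np.uint8)
d=cv2.resize(s[175:240,295:395],None,fx=4,fy=4,interpolation=cv2.INTER_CUBIC)
for im,x,y in((a,0,0),(b,0,280),(c,400,300),(d[:260],400,40)):
    im=im[:600-y,:800-x];im=im[:, :] if x or y else im[:,:400]
    o[y:y+im.shape[0],x:x+im.shape[1]]=im
cv2.imwrite("pics/crop1.png",o[:,:,::-1])
E
```

```text
red (np.int32(191), [248.5, 199.0], [241, 192, 16, 15]) [0.589 0.096 0.07 ] [0.587 0.094 0.085]
red (np.int32(128), [182.6, 216.5], [176, 208, 14, 17]) [0.553 0.238 0.07 ] [0.551 0.235 0.085]
green (np.int32(77), [213.4, 208.2], [209, 204, 10, 10]) [0.57  0.171 0.075] [0.568 0.169 0.085]
red (np.int32(79), [368.4, 191.6], [363, 187, 13, 11]) [0.562 0.241 0.07 ] [0.572 0.235 0.085]
red (np.int32(121), [322.2, 207.5], [316, 202, 13, 12]) [0.58  0.101 0.07 ] [0.59  0.097 0.085]
green (np.int32(60), [347.0, 199.5], [343, 196, 9, 8]) [0.575 0.173 0.075] [0.582 0.17  0.085]
rail [ 0.563 -0.078  0.208]
rail [ 0.539 -0.269  0.218]
```

View pics/crop1.png

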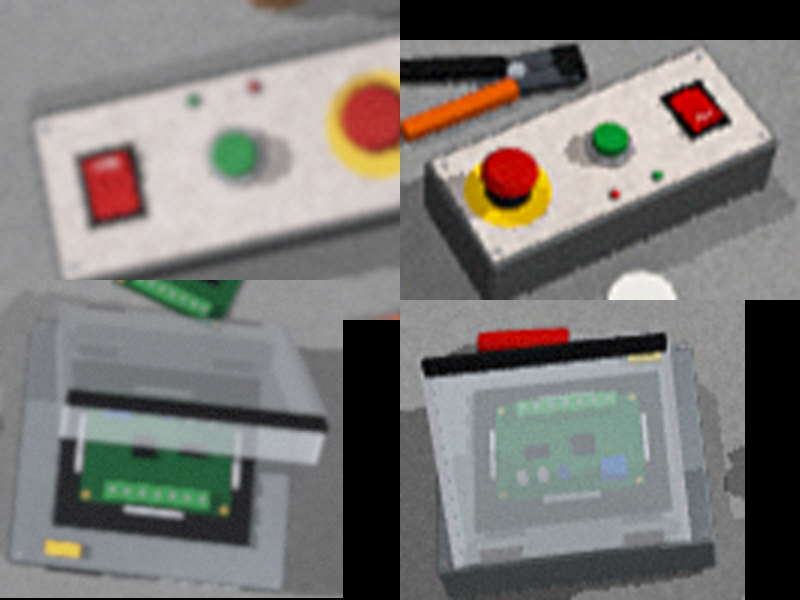

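The crop confirms the large box: the rocker is off with its white bar at the far end, and start and e-stop are in place. Its yaw is about 0.22, the on-end is near (0.571, 0.242), and start is near (0.572, 0.171).

Call:
drive_tool(deltas="0 32 -30 0 0.1; 0 64 -60 0 0.2; 0 96 -90 0 0.3; 0 130 -122 0 0.4; 0 164 -154 0 0.5; 0 198 -186 0 0.55; 0 232 -218 0 0.55; 0 266 -250 0 0.55; 0 300 -282 -20 0.55; 0 335 -314 -40 0.55; 0 372 -349 -60 0.55; 0 372 -349 -70 0.55")

```text
time_s: 1.3
position: [0.5778, 0.2383, 0.1163]
tcp_rot: [[-0.977, -0.214, 0.002], [-0.214, 0.977, -0.001], [-0.002, -0.002, -1.0]]
force: [0.1, 0.4, 0.3]
opening: 0.028
grasp_force: 0.0
```

```bash
python3 - <<'E'
from h import *
m=imaging.camera_model("wrist");im=imaging.capture("wrist");cv2.imwrite("pics/w1.png",im[:,:,::-1])
for nm,lo,hi in(("red",(0,150,60),(6,255,255)),("red2",(172,150,60),(180,255,255)),("green",(50,100,40),(90,255,255))):
    for b in blobs(im,lo,hi,(0,0,560,420),200): print(nm,b,np.round(plane(m,b[1],.066),3),np.round(plane(m,b[1],.075),3))
s=bot.read_state();print(s["position"],"tip px",proj(m,s["position"]),proj(m,(.571,.242,.068)))
E
```

```text
red (np.int32(2245), [81.1, 189.8], [54, 164, 56, 53]) [0.592 0.084 0.066] [0.589 0.089 0.075]
red (np.int32(1170), [285.5, 185.3], [271, 166, 30, 41]) [0.554 0.24  0.066] [0.553 0.24  0.075]
green (np.int32(767), [194.0, 188.0], [179, 173, 33, 31]) [0.572 0.171 0.066] [0.569 0.173 0.075]
green (np.int32(516), [478.3, 411.9], [461, 405, 37, 15]) [0.731 0.471 0.066] [0.723 0.462 0.075]
[0.57490923 0.23896755 0.11425247] tip px [278.6 229.7] [282.8 206.7]
```

View pics/w1.png

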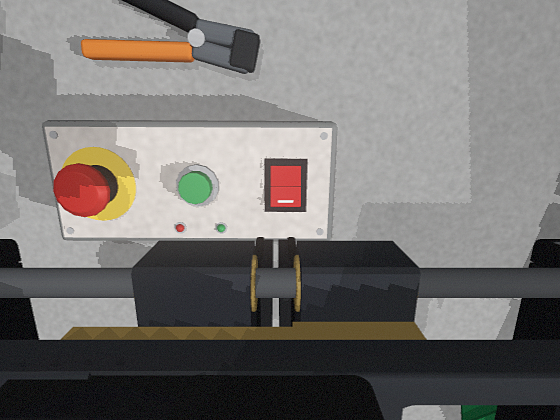

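The wrist view shows the rocker at (285,185) with its white bar at (286,202), start at (194,188) and e-stop at (81,190). That agrees with the first measurement.

Call:
drive_tool(deltas="0 -2 0 -20 0; 0 -2 0 -36 0; 0 -2 0 -42 0; 0 -2 0 -46 0; 0 -2 0 -50 0; 0 -2 0 -53 0; 0 -2 0 -54 0; 0 -2 0 -54 0")

```text
time_s: 2.15
position: [0.5719, 0.2426, 0.0642]
tcp_rot: [[-0.976, -0.219, 0.0], [-0.219, 0.976, 0.0], [-0.0, -0.0, -1.0]]
force: [-0.4, 1.4, -0.2]
opening: 0.003
grasp_force: 0.0
```

Call:
drive_tool(deltas="0 0 0 20 0; 0 0 0 60 0; 0 -5 0 90 0; 0 -10 0 90 0")

```text
time_s: 2.55
position: [0.5656, 0.2434, 0.1592]
tcp_rot: [[-0.976, -0.219, 0.011], [-0.219, 0.976, 0.003], [-0.011, 0.0, -1.0]]
force: [0.8, -0.3, 0.6]
opening: 0.003
grasp_force: 0.0
```

```bash
python3 - <<'E'
from h import *
im=imaging.capture("wrist");m=imaging.camera_model("wrist")
p=proj(m,(.5545,.24,.066)).astype(int);print(p)
a=im[max(0,p[1]-60):p[1]+60,max(0,p[0]-90):p[0]+90];cv2.imwrite("pics/w2.png",cv2.resize(a,None,fx=3,fy=3)[:,:,::-1])
s=bot.read_state();print(s["position"],s["time_s"])
E
```

```text
[274 191]
[0.56243646 0.24294167 0.15670667] 2.6
```

View pics/w2.png

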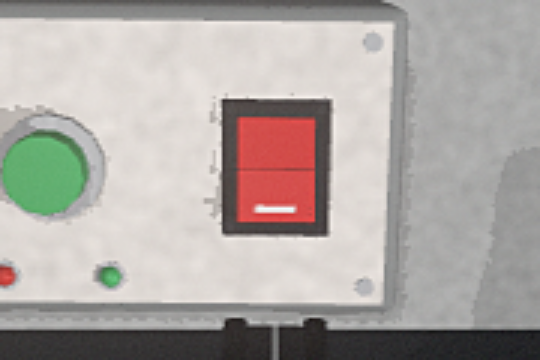

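Vertical force was about zero at z = 64 mm on an end that stands at 68 mm when off, so the rocker should have snapped over. I'll check this by comparing the two halves before and after, and work out the hood geometry in the same script.

```bash
python3 - <<'E'
from h import *
a=cv2.imread("pics/w1.png");b=cv2.imread("pics/w2.png")
print("off near/far",a[168:184,276:296].mean((0,1)),a[189:198,276:296].mean((0,1)))
print("now near/far",b[122:162,245:310].mean((0,1)),b[174:200,245:310].mean((0,1)))
mt=imaging.camera_model("top");t=cv2.imread("pics/top0.png")
# base front top edge corners at z=.06 (from crop: scale 2.45, origin (310,150), pasted at y=280)
c=lambda x,y:(310+x/2.45,150+(y-280)/2.45)
L=plane(mt,c(12,558),.06);R=plane(mt,c(283,585),.06);print("front corners",L,R,np.linalg.norm(L-R))
d=(L-R)/np.linalg.norm(L-R);yaw=np.arctan2(-d[0],d[1]);x=np.array([np.cos(yaw),np.sin(yaw),0])
C=(L+R)/2+.11*x;C[2]=0;H=C+.09*x+[0,0,.062];print("yaw",yaw,"C",C,"hinge",H)
# green board colour mask yaw check skipped; rail by hood angle: project rail for angles
for th in(.6,.7,.8,.9,1.,1.1):
    r=H-x*(.173*np.cos(th)-.04*np.sin(th))+[0,0,.173*np.sin(th)+.04*np.cos(th)]
    print(th,np.round(r,3),proj(mt,r),proj(imaging.camera_model("scene"),r))
E
```

```text
off near/far [ 71.3875    73.540625 209.2875  ] [ 73.44444444  75.34444444 210.56111111]
now near/far [ 74.09038462  76.65       211.18115385] [ 77.26449704  79.48639053 213.15976331]
front corners [ 0.44866163 -0.0455478   0.06      ] [ 0.42215621 -0.27994281  0.06      ] 0.23588886240977402
yaw -0.11260184711012614 C [ 0.5447123  -0.17510535  0.        ] hinge [ 0.63414234 -0.18521811  0.062     ]
0.6 [ 0.515 -0.172  0.193] [385.  225.6] [212.8 182.2]
0.7 [ 0.528 -0.173  0.204] [386.7 217.7] [212.5 183.8]
0.8 [ 0.543 -0.175  0.214] [388.3 209.1] [212.2 186.1]
0.9 [ 0.558 -0.177  0.222] [389.9 200.1] [212.  189.1]
1.0 [ 0.575 -0.178  0.229] [391.2 190.7] [211.9 192.9]
1.1 [ 0.592 -0.18   0.234] [392.5 181. ] [212.  197.4]
```

The hood angle is about 0.86, with the rail near (0.551, -0.176, 0.218). The brightness comparison told me nothing, so I'll probe the rocker once more, slightly deeper.

Call:
drive_tool(deltas="0 10 0 -40 0; 0 10 0 -75 0; 0 10 0 -85 0; 0 10 0 -88 0; 0 10 0 -90 0; 0 10 0 -91 0; 0 10 0 -91 0")

```text
time_s: 3.3
position: [0.5727, 0.2428, 0.0642]
tcp_rot: [[-0.976, -0.22, 0.002], [-0.22, 0.976, 0.001], [-0.002, -0.0, -1.0]]
force: [-0.0, 0.3, 0.2]
opening: 0.006
grasp_force: 0.0
```

Call:
drive_tool(deltas="0 0 0 -1 0; 0 0 0 -2 0; 0 0 0 -2 0; 0 0 0 -2 0")

```text
time_s: 3.7
position: [0.5718, 0.2425, 0.0611]
tcp_rot: [[-0.976, -0.219, 0.0], [-0.219, 0.976, 0.0], [-0.0, -0.0, -1.0]]
force: [0.0, -0.8, -0.1]
opening: 0.004
grasp_force: 0.0
```

Call:
drive_tool(deltas="0 0 0 -1 0; 0 0 0 -2 0; 0 0 0 -2 0")

```text
time_s: 4.0
position: [0.5716, 0.2425, 0.0587]
tcp_rot: [[-0.976, -0.219, -0.0], [-0.219, 0.976, -0.0], [0.0, -0.0, -1.0]]
force: [-0.3, -0.7, -0.6]
opening: 0.005
grasp_force: 0.0
```

No contact at 58.7 mm, so the true tip height doesn't match the reading. I'll look before going any further.

```bash
python3 - <<'E'
from h import *
im=imaging.capture("wrist");s=imaging.capture("scene")
a=cv2.resize(im[100:320,150:420],(400,326));b=cv2.resize(s[140:240,290:400],(400,364),interpolation=cv2.INTER_CUBIC)
o=np.zeros((364,800,3),np.uint8);o[:326,:400]=a;o[:,400:]=b
cv2.imwrite("pics/w3.png",o[:,:,::-1])
m=imaging.camera_model("scene");st=bot.read_state();print(st["position"],st["force"],proj(m,st["position"]),proj(m,(.57,.2435,.062)))
print(np.round(np.array(imaging.camera_model("wrist")["T"])[:3,3],3))
E
```

```text
[0.57170919 0.24248425 0.05883914] [-0.5540525   0.20906081 -0.30995382] [369.7 196.6] [370.  195.4]
[0.503 0.226 0.255]
```

View pics/w3.png

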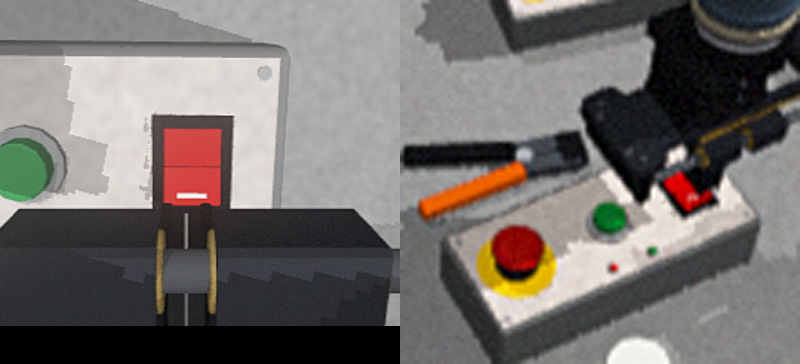

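The scene view shows the closed fingertips still above the rocker (about 8 px, 15 mm). Closed tips evidently end short of the nominal TCP, so the rocker hasn't been touched. I'll keep descending slowly until there's contact.

Call:
drive_tool(deltas="0 0 0 -1.5 0; 0 0 0 -3 0; 0 0 0 -4 0; 0 0 0 -4 0")

```text
time_s: 4.5
position: [0.5716, 0.2425, 0.0547]
tcp_rot: [[-0.976, -0.219, -0.001], [-0.219, 0.976, -0.0], [0.001, 0.0, -1.0]]
force: [-0.0, -0.1, 0.8]
opening: 0.001
grasp_force: 0.0
```

Call:
drive_tool(deltas="0 0 0 -1.5 0; 0 0 0 -3 0; 0 0 0 -3 0; 0 0 0 -3 0")

```text
time_s: 4.9
position: [0.5717, 0.2425, 0.0519]
tcp_rot: [[-0.976, -0.219, -0.0], [-0.219, 0.976, -0.0], [0.0, 0.0, -1.0]]
force: [-1.0, -0.3, -0.3]
opening: 0.004
grasp_force: 0.0
```

Call:
drive_tool(deltas="0 0 0 -1 0; 0 0 0 -2 0; 0 0 0 -3 0; 0 0 0 -3 0")

```text
time_s: 5.3
position: [0.5716, 0.2425, 0.0487]
tcp_rot: [[-0.976, -0.219, -0.0], [-0.219, 0.976, -0.0], [0.0, 0.0, -1.0]]
force: [0.1, -0.4, 0.3]
opening: 0.01
grasp_force: 0.0
```

Call:
drive_tool(deltas="0 0 0 -1 0; 0 0 0 -2 0; 0 0 0 -2 0; 0 0 0 -2 0")

```text
time_s: 5.7
position: [0.5717, 0.2425, 0.0469]
tcp_rot: [[-0.976, -0.219, -0.0], [-0.219, 0.976, -0.0], [0.0, -0.0, -1.0]]
force: [-0.2, 0.2, -0.1]
opening: -0.0
grasp_force: 0.0
```

```bash
python3 - <<'E'
from h import *
im=imaging.capture("wrist");s=imaging.capture("scene")
o=np.zeros((364,800,3),np.uint8);o[:326,:400]=cv2.resize(im[100:320,150:420],(400,326));o[:,400:]=cv2.resize(s[155:225,325:402],(400,364),interpolation=cv2.INTER_CUBIC)
cv2.imwrite("pics/w4.png",o[:,:,::-1])
m=imaging.camera_model("scene")
for z in(.047,.062,.07,.08): print(z,proj(m,(.5717,.2425,z)), proj(imaging.camera_model("wrist"),(.5717,.2425,z)))
E
```

```text
0.047 [369.1 199. ] [276.6 234.5]
0.062 [369.8 195.9] [276.7 243. ]
0.07 [370.2 194.2] [276.8 248. ]
0.08 [370.7 192.1] [276.9 255. ]
```

View pics/w4.png

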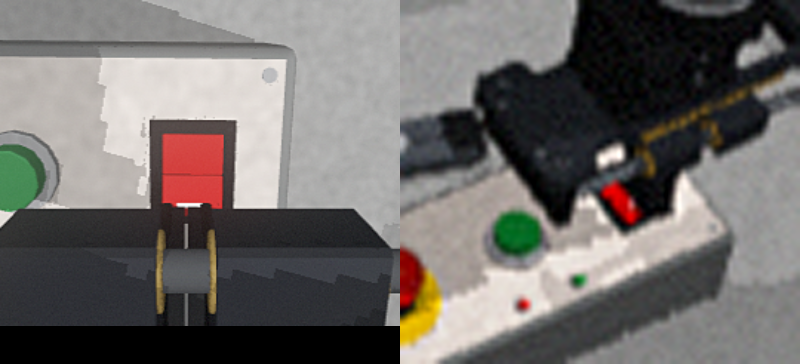

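I can't tell where the fingertips are from this, so here is a brightened, larger crop of the scene view with projected TCP marks.

```bash
python3 - <<'E'
from h import *
s=imaging.capture("scene");m=imaging.camera_model("scene")
x0,y0,k=320,145,9
a=cv2.resize(s[y0:y0+65,x0:x0+85],None,fx=k,fy=k,interpolation=cv2.INTER_CUBIC)
a=(255*(a/255.)**.45).astype(np.uint8)
R=np.array(bot.read_state()["tcp_rot"]);P=np.array(bot.read_state()["position"])
for q,c in(((0,0,0),(255,0,0)),((0,.015,0),(0,255,0)),((0,-.015,0),(0,255,0)),((0,0,-.07),(0,0,255)),((0.037,.0,-.07),(0,0,255)),((-.037,.0,-.07),(255,0,255)),((-.037,.095,-.07),(255,255,0)),((-.037,-.095,-.07),(255,255,0))):
    u=(proj(m,P+R@np.array(q))-[x0-.5,y0-.5])*k; cv2.circle(a,tuple(int(v) for v in u),4,c,-1); print(q,u)
cv2.imwrite("pics/w5.png",a[:,:,::-1])
E
```

```text
(0, 0, 0) [446.4 491.4]
(0, 0.015, 0) [486.9 473.4]
(0, -0.015, 0) [405.9 509.4]
(0, 0, -0.07) [478.8 355.5]
(0.037, 0.0, -0.07) [411.3 269.1]
(-0.037, 0.0, -0.07) [548.1 444.6]
(-0.037, 0.095, -0.07) [813.6 324.9]
(-0.037, -0.095, -0.07) [271.8 567.9]
```

View pics/w5.png

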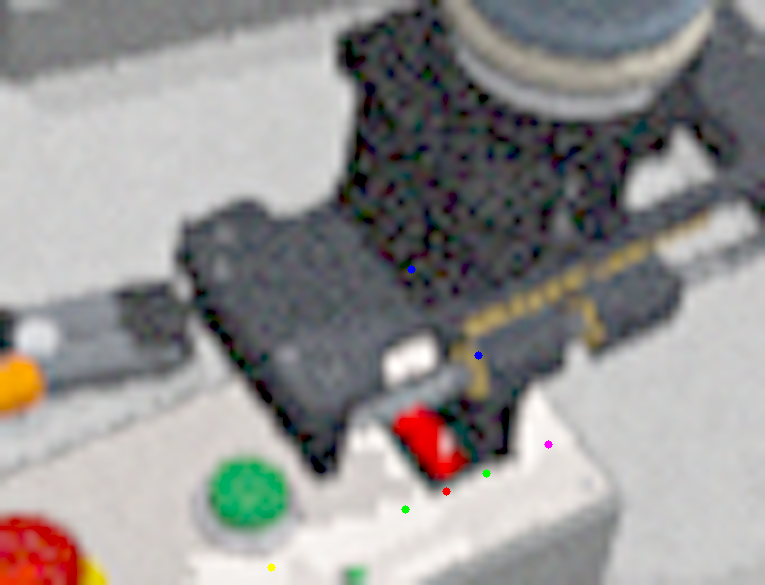

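Nothing finger-like reaches the marked TCP. I'll rise clear and compare closed and open fingers in one picture to find the true tip.

Call:
drive_tool(deltas="0 0 0 40 0; 0 0 0 85 0; 0 0 0 130 0; 0 0 0 150 0; 0 0 0 150 0; 0 0 0 150 0")

```text
time_s: 6.45
position: [0.5714, 0.2424, 0.1968]
tcp_rot: [[-0.976, -0.219, -0.0], [-0.219, 0.976, -0.0], [0.0, 0.0, -1.0]]
force: [-0.5, -0.7, -0.8]
opening: 0.006
grasp_force: 0.0
```

```bash
python3 - <<'E'
from h import *
np.save("cl.npy",np.stack([imaging.capture("scene"),imaging.capture("wrist")]));s=bot.read_state();print(s["position"],s["opening"])
np.savez("cls.npz",P=s["position"],R=s["tcp_rot"])
E
```

```text
[0.57035087 0.2421482  0.1950601 ] 0.001905889560730986
```

Call:
drive_tool(deltas="87 0 0 0 0; 87 0 0 0 0; 87 0 0 0 0; 87 0 0 0 0; 87 0 0 0 0; 87 0 0 0 0; 87 0 0 0 0; 87 0 0 0 0; 87 0 0 0 0; 87 0 0 0 0")

```text
time_s: 7.55
position: [0.5718, 0.2425, 0.197]
tcp_rot: [[-0.976, -0.219, 0.0], [-0.219, 0.976, -0.0], [-0.0, -0.0, -1.0]]
force: [-0.7, 0.1, -0.7]
opening: 0.832
grasp_force: 0.0
```

```bash
python3 - <<'E'
from h import *
so,wo=imaging.capture("scene"),imaging.capture("wrist");sc,wc=np.load("cl.npy")
s=bot.read_state();P,R=np.array(s["position"]),np.array(s["tcp_rot"]);print(P,s["opening"])
ms,mw=imaging.camera_model("scene"),imaging.camera_model("wrist")
o=np.zeros((600,800,3),np.uint8)
def put(im,m,roi,X,Y,offs):
    x0,y0,x1,y1=roi;k=400/(x1-x0);a=cv2.resize(im[y0:y1,x0:x1],None,fx=k,fy=k,interpolation=cv2.INTER_CUBIC)
    a=(255*(a/255.)**.45).astype(np.uint8)
    for q in offs:
        u=(proj(m,P+R@np.array(q))-[x0-.5,y0-.5])*k;cv2.circle(a,(int(u[0]),int(u[1])),3,(255,0,0),-1)
    h=min(300,a.shape[0]);o[Y:Y+h,X:X+400]=a[:h]
put(sc,ms,(310,90,430,180),0,0,[(0,0,0)]);put(so,ms,(310,90,430,180),400,0,[(0,.05,0),(0,-.05,0)])
put(wc,mw,(0,0,560,420),0,300,[(0,0,0)]);put(wo,mw,(0,0,560,420),400,300,[(0,.05,0),(0,-.05,0)])
cv2.imwrite("pics/w6.png",o[:,:,::-1])
E
```

```text
[0.57177666 0.24249463 0.19697459] 0.9186104284516321
```

View pics/w6.png

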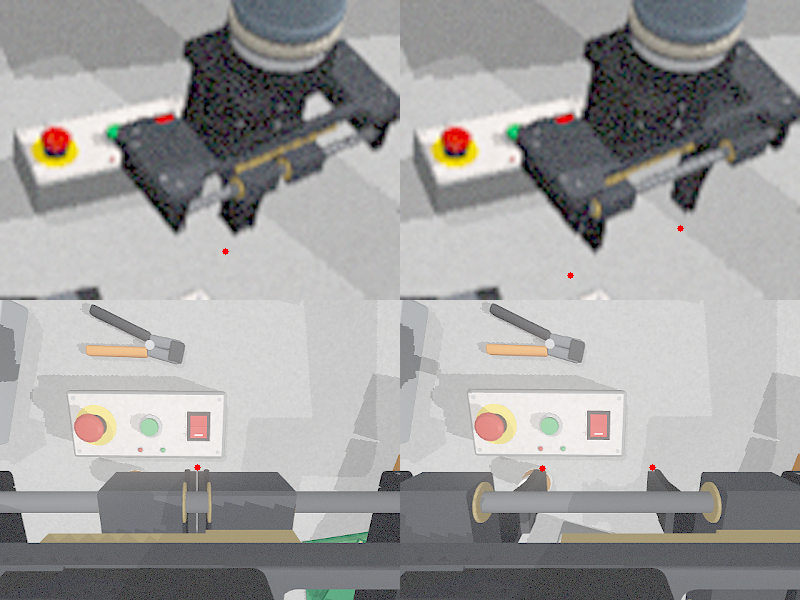

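Both views now agree: the closed tips end about 26 mm short of the reported TCP. At TCP z = 47 mm they were still about 5 mm above the rocker, so it is still off. I'll press again, expecting contact at TCP z of about 42 mm.

Call:
drive_tool(deltas="0 -2 0 -40 0; 0 -2 0 -80 0; 0 -2 0 -110 0; 0 -2 0 -130 0; 0 -2 0 -140 0; 0 -2 0 -146 0; 0 -2 0 -148 0; 0 -2 0 -150 0; 0 -2 0 -151 0; 0 -2 0 -152 0; 0 -2 0 -152 0; 0 -2 0 -152 0")

```text
time_s: 8.85
position: [0.57, 0.2426, 0.0453]
tcp_rot: [[-0.976, -0.219, 0.001], [-0.219, 0.976, 0.0], [-0.001, -0.0, -1.0]]
force: [0.9, 0.2, -0.3]
opening: 0.028
grasp_force: 0.0
```

Call:
drive_tool(deltas="0 0 0 -1 0; 0 0 0 -2 0; 0 0 0 -3 0; 0 0 0 -3 0")

```text
time_s: 9.25
position: [0.5696, 0.2425, 0.0417]
tcp_rot: [[-0.976, -0.219, -0.0], [-0.219, 0.976, -0.0], [0.0, 0.0, -1.0]]
force: [0.3, -0.7, 0.3]
opening: 0.006
grasp_force: 0.0
```

Call:
drive_tool(deltas="0 0 0 -1 0; 0 0 0 -2 0; 0 0 0 -2 0")

```text
time_s: 9.55
position: [0.5696, 0.2425, 0.0397]
tcp_rot: [[-0.976, -0.219, -0.0], [-0.219, 0.976, -0.0], [0.0, -0.0, -1.0]]
force: [-0.0, -0.7, 0.4]
opening: 0.004
grasp_force: 0.0
```

Call:
drive_tool(deltas="0 0 0 -1 0; 0 0 0 -1 0; 0 0 0 -1 0")

```text
time_s: 9.85
position: [0.5697, 0.2425, 0.0389]
tcp_rot: [[-0.976, -0.219, -0.0], [-0.219, 0.976, -0.0], [0.0, -0.0, -1.0]]
force: [-0.6, 0.1, 1.3]
opening: 0.007
grasp_force: 0.0
```

Call:
drive_tool(deltas="0 0 0 -1 0; 0 0 0 -1 0; 0 0 0 -1 0")

```text
time_s: 10.15
position: [0.5697, 0.2425, 0.0379]
tcp_rot: [[-0.976, -0.219, -0.0], [-0.219, 0.976, -0.0], [0.0, 0.0, -1.0]]
force: [-0.4, 0.2, 0.3]
opening: 0.007
grasp_force: 0.0
```

Call:
drive_tool(deltas="0 0 0 -1 0; 0 0 0 -1 0; 0 0 0 -1 0")

```text
time_s: 10.45
position: [0.5697, 0.2425, 0.0369]
tcp_rot: [[-0.976, -0.219, -0.0], [-0.219, 0.976, -0.0], [0.0, -0.0, -1.0]]
force: [0.3, -0.2, 0.3]
opening: 0.008
grasp_force: 0.0
```

Call:
drive_tool(deltas="0 0 0 -1 0; 0 0 0 -1 0; 0 0 0 -1 0")

```text
time_s: 10.75
position: [0.5697, 0.2425, 0.0359]
tcp_rot: [[-0.976, -0.219, -0.0], [-0.219, 0.976, -0.0], [0.0, -0.0, -1.0]]
force: [-0.9, -0.3, 0.3]
opening: 0.007
grasp_force: 0.0
```

Call:
drive_tool(deltas="0 0 0 -1 0; 0 0 0 -1 0; 0 0 0 -1 0")

```text
time_s: 11.05
position: [0.5698, 0.2425, 0.0349]
tcp_rot: [[-0.976, -0.219, -0.0], [-0.219, 0.976, -0.0], [0.0, 0.0, -1.0]]
force: [-1.1, 0.3, 0.4]
opening: 0.006
grasp_force: 0.0
```

Call:
drive_tool(deltas="0 0 0 -1 0; 0 0 0 -2 0; 0 0 0 -2 0")

```text
time_s: 11.35
position: [0.5702, 0.2426, 0.0332]
tcp_rot: [[-0.976, -0.219, 0.001], [-0.219, 0.976, 0.0], [-0.001, 0.0, -1.0]]
force: [-1.1, -0.7, 2.9]
opening: 0.002
grasp_force: 1.3
```

```bash
python3 - <<'E'
from h import *
so=imaging.capture("scene");wo=imaging.capture("wrist")
s=bot.read_state();P,R=np.array(s["position"]),np.array(s["tcp_rot"]);print(P,s["force"],s["time_s"])
ms=imaging.camera_model("scene");x0,y0,k=335,165,8
a=cv2.resize(so[y0:y0+60,x0:x0+60],None,fx=k,fy=k,interpolation=cv2.INTER_CUBIC);a=(255*(a/255.)**.4).astype(np.uint8)
u=(proj(ms,P+[0,0,.026])-[x0-.5,y0-.5])*k;cv2.circle(a,(int(u[0]),int(u[1])),3,(255,0,0),-1)
b=cv2.resize(wo[100:280,180:380],(320,288));b=(255*(b/255.)**.5).astype(np.uint8)
o=np.zeros((480,800,3),np.uint8);o[:,:480]=a;o[:288,480:]=b
cv2.imwrite("pics/w7.png",o[:,:,::-1])
E
```

```text
[0.5701712  0.24260205 0.033259  ] [-0.09132456  0.11961493  1.61838735] 11.45
```

View pics/w7.png

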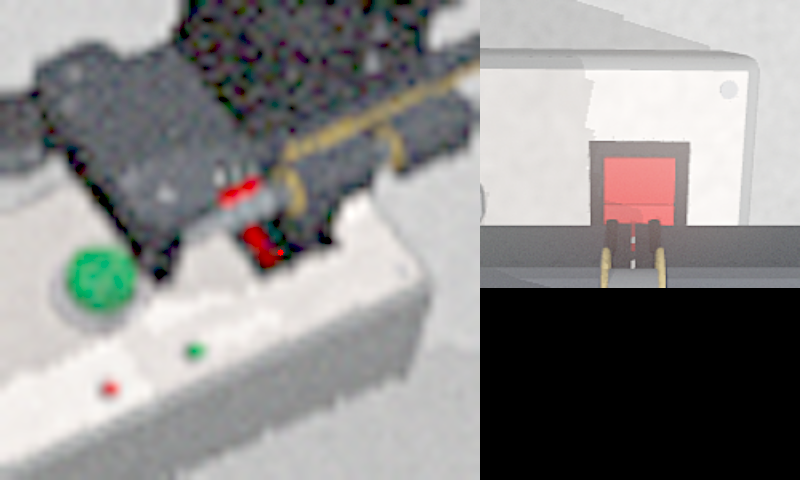

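First contact: about 2.9 N at TCP z = 33.3 mm, so the raised end (68 mm) puts the true tip about 34.5 mm above the reported TCP. The picture shows the finger on the rocker and clear of start. I'll push on and look for the snap as a drop in force.

Call:
drive_tool(deltas="0 0 0 -1 0; 0 0 0 -1 0")

```text
time_s: 11.65
position: [0.5702, 0.2426, 0.0319]
tcp_rot: [[-0.976, -0.219, 0.001], [-0.219, 0.976, 0.0], [-0.001, 0.0, -1.0]]
force: [0.6, 0.4, 0.6]
opening: 0.004
grasp_force: 0.5
```

Call:
drive_tool(deltas="0 0 0 -1 0; 0 0 0 -1 0")

```text
time_s: 11.85
position: [0.5689, 0.2423, 0.0303]
tcp_rot: [[-0.976, -0.219, -0.002], [-0.219, 0.976, -0.0], [0.002, -0.0, -1.0]]
force: [-0.6, 0.7, 0.1]
opening: 0.008
grasp_force: 0.0
```

Call:
drive_tool(deltas="0 0 0 -1 0; 0 0 0 -1 0")

```text
time_s: 12.05
position: [0.5692, 0.2424, 0.0295]
tcp_rot: [[-0.976, -0.219, -0.001], [-0.219, 0.976, -0.0], [0.001, -0.0, -1.0]]
force: [0.5, -0.0, 1.0]
opening: 0.009
grasp_force: 0.0
```

Call:
drive_tool(deltas="0 0 0 -1 0; 0 0 0 -1 0")

```text
time_s: 12.25
position: [0.5696, 0.2425, 0.029]
tcp_rot: [[-0.976, -0.219, -0.0], [-0.219, 0.976, -0.0], [0.0, -0.0, -1.0]]
force: [-0.3, -0.7, 0.4]
opening: 0.007
grasp_force: 0.2
```

The force rose and then dropped to zero with the position springing forward, which is the snap. I'll push slightly deeper to feel the end stop.

Call:
drive_tool(deltas="0 0 0 -1 0; 0 0 0 -1 0; 0 0 0 -1 0")

```text
time_s: 12.55
position: [0.5697, 0.2425, 0.0287]
tcp_rot: [[-0.976, -0.22, -0.0], [-0.22, 0.976, -0.0], [0.0, -0.0, -1.0]]
force: [-1.3, -0.7, 5.3]
opening: 0.004
grasp_force: 2.5
```

Call:
drive_tool(deltas="0 0 0 -1 0; 0 0 0 -1 0; 0 0 0 -1 0")

```text
time_s: 12.85
position: [0.5697, 0.2425, 0.0286]
tcp_rot: [[-0.976, -0.22, 0.0], [-0.22, 0.976, -0.0], [-0.0, -0.0, -1.0]]
force: [-1.9, -1.0, 9.0]
opening: 0.006
grasp_force: 4.8
```

Call:
drive_tool(deltas="0 0 0 -1 0; 0 0 0 -1.5 0; 0 0 0 -1.5 0")

```text
time_s: 13.15
position: [0.5697, 0.2425, 0.0284]
tcp_rot: [[-0.976, -0.22, 0.001], [-0.22, 0.976, -0.0], [-0.0, -0.0, -1.0]]
force: [-4.1, -1.9, 17.2]
opening: 0.008
grasp_force: 8.3
```

The stop is firm at 17 N, about 5 mm below first contact, so the rocker is on. A tip height of 62 mm at TCP 28.7 mm gives a tip offset of about 33.5 mm. Next I lift and go over to the hood rail.

Call:
drive_tool(deltas="0 0 0 30 0; 0 0 0 70 0; 0 0 0 115 0; 0 0 0 160 0; 0 0 0 200 0; 0 0 -10 215 0; 0 0 -40 215 -0.05; 0 0 -80 215 -0.1; 0 -2 -125 215 -0.15; 0 -4 -170 215 -0.2; 0 -6 -215 215 -0.25; 0 -8 -260 215 -0.3")

```text
time_s: 14.35
position: [0.5605, -0.0195, 0.2392]
tcp_rot: [[-0.997, 0.081, -0.002], [0.081, 0.997, 0.0], [0.002, 0.0, -1.0]]
force: [0.9, 0.5, 0.6]
opening: 0.008
grasp_force: 0.0
```

Call:
drive_tool(deltas="0 0 -45 0 -0.03; 0 -1 -90 0 -0.03; 0 -2 -130 0 -0.03; 0 -3 -155 0 -0.03; 0 -3 -160 0 -0.03; 0 -3 -160 0 -0.03; 0 -3 -160 0 -0.03")

```text
time_s: 15.05
position: [0.5582, -0.1761, 0.2398]
tcp_rot: [[-0.994, 0.108, -0.001], [0.108, 0.994, 0.002], [0.002, 0.001, -1.0]]
force: [-1.2, -0.3, 0.4]
opening: 0.004
grasp_force: 0.0
```

```bash
python3 - <<'E'
from h import *
for n,roi in(("scene",(355,180,385,205)),("top",(165,200,200,235))):
    a=cv2.imread(f"pics/{n}0.png")[:,:,::-1].copy();b=imaging.capture(n);m=imaging.camera_model(n)
    for im in(a,b): print(n,blobs(im,(0,150,80),(6,255,255),roi)+blobs(im,(172,150,80),(180,255,255),roi,1))
    for t,lab in((-1,"off"),(1,"on")):
        e=[(.5545+s*.976*.016,.24+s*.218*.016,.065-t*s*.003) for s in(-1,1)];print(lab,[proj(m,p).tolist() for p in e])
    d=np.abs(a.astype(int)-b).sum(2)[roi[1]:roi[3],roi[0]:roi[2]];print("diff",d.max(),(d>90).sum())
    h=lambda im:im[roi[1]:roi[3],roi[0]:roi[2]]
    x,y=(368,191) if n=="scene" else (182,216)
    print([int(v) for v in a[y-12:y+12,x,0]],[int(v) for v in b[y-12:y+12,x,0]])
E
```

```text
scene [(np.int32(79), [368.4, 191.6], [363, 187, 13, 11]), (np.int32(1), [366.0, 187.0], [366, 187, 1, 1]), (np.int32(1), [374.0, 192.0], [374, 192, 1, 1]), (np.int32(1), [371.0, 194.0], [371, 194, 1, 1])]
scene [(np.int32(86), [368.1, 191.2], [363, 185, 12, 13]), (np.int32(2), [367.5, 186.0], [367, 186, 2, 1]), (np.int32(1), [371.0, 188.0], [371, 188, 1, 1]), (np.int32(1), [374.0, 195.0], [374, 195, 1, 1]), (np.int32(3), [370.3, 196.3], [370, 196, 2, 2])]
off [[363.8, 187.3], [370.3, 194.1]]
on [[364.0, 186.0], [370.0, 195.4]]
diff 249 27
[219, 216, 215, 219, 221, 202, 102, 54, 148, 214, 206, 207, 198, 190, 187, 190, 190, 182, 106, 12, 57, 162, 219, 220] [199, 193, 198, 198, 198, 184, 106, 155, 207, 206, 209, 198, 190, 185, 192, 189, 193, 204, 170, 38, 50, 155, 202, 199]
top [(np.int32(128), [182.6, 216.5], [176, 208, 14, 17]), (np.int32(1), [184.0, 208.0], [184, 208, 1, 1]), (np.int32(4), [186.5, 209.0], [186, 208, 2, 3]), (np.int32(2), [176.5, 210.0], [176, 210, 2, 1]), (np.int32(1), [176.0, 213.0], [176, 213, 1, 1]), (np.int32(1), [178.0, 212.0], [178, 212, 1, 1]), (np.int32(2), 
[... 1479 characters left out ...]
 [180.0, 218.0], [180, 218, 1, 1]), (np.int32(2), [184.5, 218.0], [184, 218, 2, 1]), (np.int32(1), [189.0, 219.0], [189, 219, 1, 1]), (np.int32(1), [179.0, 221.0], [179, 221, 1, 1]), (np.int32(6), [185.8, 221.0], [185, 220, 3, 3]), (np.int32(1), [189.0, 221.0], [189, 221, 1, 1]), (np.int32(4), [179.0, 223.5], [178, 223, 3, 2]), (np.int32(4), [182.8, 223.2], [182, 223, 3, 2])]
off [[184.2, 223.5], [180.6, 208.9]]
on [[183.6, 223.2], [181.3, 209.3]]
diff 93 3
[219, 207, 161, 108, 125, 173, 198, 200, 192, 188, 186, 186, 180, 184, 189, 194, 196, 195, 192, 172, 118, 91, 140, 195] [222, 211, 167, 107, 111, 172, 207, 210, 199, 195, 197, 195, 188, 189, 192, 192, 190, 194, 183, 151, 97, 89, 145, 198]
```

The scene view confirms it: the rocker's red span grew from rows 187–197 to rows 185–197, as predicted for "on". Now I push the hood down along its arc.

Call:
drive_tool(deltas="0 0 0 -20 0; 0 0 1 -38 0; 0 0 1 -46 0; 0 0 1 -53 0; 0 -8 2 -58 0; 0 -16 3 -64 0; 0 -24 4 -70 0; 0 -33 5 -78 0; 0 -42 6 -86 0; 0 -50 7 -94 0")

```text
time_s: 16.15
position: [0.5093, -0.17, 0.1477]
tcp_rot: [[-0.994, 0.107, 0.003], [0.107, 0.994, -0.001], [-0.003, -0.001, -1.0]]
force: [1.8, 0.6, 2.1]
opening: 0.002
grasp_force: 1.1
```

The finger is on the hood, with a push of about 2 N. I'll continue along the arc.

Call:
drive_tool(deltas="0 -8 1 -10 0; 0 -15 1 -20 0; 0 -21 2 -29 0; 0 -26 2 -38 0; 0 -30 3 -46 0; 0 -33 3 -54 0; 0 -36 4 -62 0; 0 -38 4 -68 0; 0 -39 4 -72 0; 0 -39 4 -73 0")

```text
time_s: 17.15
position: [0.469, -0.1662, 0.0728]
tcp_rot: [[-0.994, 0.108, -0.002], [0.108, 0.994, 0.001], [0.002, 0.001, -1.0]]
force: [-0.4, 0.4, 0.8]
opening: 0.003
grasp_force: 0.4
```

Call:
drive_tool(deltas="0 0 0 -2 0; 0 0 0 -4 0; 0 0 0 -4 0")

```text
time_s: 17.45
position: [0.4699, -0.1666, 0.0694]
tcp_rot: [[-0.994, 0.109, 0.0], [0.109, 0.994, -0.0], [-0.0, -0.0, -1.0]]
force: [-0.2, -0.8, -0.2]
opening: 0.007
grasp_force: 0.0
```

Call:
drive_tool(deltas="0 0 0 -2 0; 0 0 0 -3 0; 0 0 0 -3 0")

```text
time_s: 17.75
position: [0.4701, -0.1667, 0.0676]
tcp_rot: [[-0.994, 0.108, 0.001], [0.108, 0.994, -0.001], [-0.001, -0.001, -1.0]]
force: [-1.4, 1.5, 9.8]
opening: 0.004
grasp_force: 4.9
```

Call:
drive_tool(deltas="0 0 0 -1 0; 0 0 0 -2 0; 0 0 0 -2 0")

```text
time_s: 18.05
position: [0.4701, -0.1667, 0.0673]
tcp_rot: [[-0.994, 0.108, 0.001], [0.108, 0.994, -0.001], [-0.002, -0.001, -1.0]]
force: [-3.4, 3.1, 24.3]
opening: 0.003
grasp_force: 12.1
```

Firm stop at 24 N with the tip at 101 mm, which is the closed rail height. I'll lift off, head toward start, and turn 90° so the wide gripper body stays clear of the e-stop.

Call:
drive_tool(deltas="0 0 0 20 0; 0 0 0 60 0; 0 0 0 100 0; 0 0 0 130 0; 0 10 30 135 -0.14; 0 20 65 135 -0.28; 0 30 100 135 -0.42; 0 40 140 135 -0.56; 0 50 180 135 -0.7; 0 62 220 135 -0.84; 0 75 260 135 -0.98; 0 88 300 135 -1.12")

```text
time_s: 19.25
position: [0.5581, 0.1353, 0.1994]
tcp_rot: [[-0.33, 0.944, 0.0], [0.944, 0.33, -0.0], [-0.0, 0.0, -1.0]]
force: [0.9, -0.1, 0.5]
opening: 0.009
grasp_force: 0.0
```

Call:
drive_tool(deltas="0 10 30 0 -0.12; 0 14 39 0 -0.12; 0 14 39 0 -0.12; 0 14 39 0 -0.12")

```text
time_s: 19.65
position: [0.5712, 0.1716, 0.1991]
tcp_rot: [[-0.221, 0.975, -0.001], [0.975, 0.221, -0.001], [-0.001, -0.001, -1.0]]
force: [-0.4, -0.1, 0.1]
opening: 0.006
grasp_force: 0.0
```

```bash
python3 - <<'E'
from h import *
t,s=imaging.capture("top"),imaging.capture("scene");mt,ms=imaging.camera_model("top"),imaging.camera_model("scene")
for n,im,m in(("top",t,mt),("scene",s,ms)):
    p=proj(m,(.462,-.166,.102));print(n,"rail closed predicted",p)
    x,y=p.round().astype(int); g=im.sum(2)//3;print([int(v) for v in g[y-14:y+15,x]])
    print("rail ends pred",proj(m,(.473,-.069,.102)),proj(m,(.451,-.263,.102)))
    b=[q for q in blobs(im,(0,0,0),(180,255,45),(int(p[0])-70,y-20,int(p[0])+70,y+20),80)];print(b)
st=bot.read_state();print(st["position"],np.round(st["tcp_rot"],2).tolist(),st["time_s"])
mw=imaging.camera_model("wrist");w=imaging.capture("wrist")
for b in blobs(w,(50,100,40),(90,255,255),(0,0,560,420),200): print(b,np.round(plane(mw,b[1],.075),4))
E
```

```text
top rail closed predicted [374.5 255.7]
[207, 212, 220, 219, 211, 203, 199, 202, 202, 202, 200, 173, 126, 71, 39, 33, 41, 39, 51, 69, 109, 135, 157, 169, 171, 173, 170, 172, 155]
rail ends pred [327.1 251. ] [422.2 260.4]
[(np.int32(188), [368.2, 257.0], [344, 253, 53, 9])]
scene rail closed predicted [216.5 187.2]
[152, 148, 148, 150, 151, 143, 115, 75, 71, 67, 69, 52, 18, 14, 13, 9, 48, 132, 187, 186, 184, 180, 183, 180, 178, 174, 173, 172, 180]
rail ends pred [252.1 183. ] [180.6 191.5]
[(np.int32(265), [217.9, 186.6], [183, 182, 71, 11])]
[0.57132292 0.17099901 0.19934764] [[-0.22, 0.98, -0.0], [0.98, 0.22, -0.0], [-0.0, -0.0, -1.0]] 19.75
(np.int32(381), [23.8, 43.9], [13, 33, 23, 22]) [0.3168 0.2557 0.075 ]
(np.int32(329), [524.4, 112.3], [514, 103, 22, 19]) [0.7868 0.2997 0.075 ]
(np.int32(430), [274.4, 189.8], [264, 178, 23, 24]) [0.5695 0.1732 0.075 ]
```

The rail lies on its predicted closed line in both views, and start is at (0.570, 0.172), right under the tool. Pressing now.

Call:
drive_tool(deltas="0 0 0 -40 0; 0 0 0 -80 0; 0 0 0 -115 0; 0 0 0 -138 0; 0 0 0 -150 0; 0 0 0 -155 0; 0 0 0 -158 0; 0 0 0 -160 0; 0 0 0 -162 0; 0 0 0 -163 0; 0 0 0 -164 0; 0 0 0 -164 0")

```text
time_s: 21.0
position: [0.5728, 0.1724, 0.0362]
tcp_rot: [[-0.22, 0.975, 0.002], [0.975, 0.22, -0.0], [-0.001, 0.002, -1.0]]
force: [1.0, -2.0, 3.9]
opening: 0.008
grasp_force: 2.2
```

Call:
drive_tool(deltas="0 0 0 -1 0; 0 0 0 -1 0; 0 0 0 -1 0")

```text
time_s: 21.3
position: [0.5728, 0.1724, 0.0357]
tcp_rot: [[-0.22, 0.975, 0.002], [0.975, 0.22, -0.0], [-0.001, 0.002, -1.0]]
force: [-0.4, -2.4, 8.8]
opening: 0.005
grasp_force: 4.6
```

At 8.8 N it's past the 4.8 N that holds start fully in. One firmer step, then release and clear.

Call:
drive_tool(deltas="0 0 0 -1 0; 0 0 0 -1 0; 0 0 0 -1 0")

```text
time_s: 21.6
position: [0.5729, 0.1724, 0.0357]
tcp_rot: [[-0.22, 0.975, 0.003], [0.975, 0.22, -0.0], [-0.001, 0.003, -1.0]]
force: [-1.5, -2.1, 14.5]
opening: 0.005
grasp_force: 7.3
```

Call:
drive_tool(deltas="0 0 0 10 0; 0 0 0 40 0; 0 0 0 80 0; 0 0 0 120 0; 0 0 0 150 0; 0 0 0 150 0; 0 0 0 150 0")

```text
time_s: 22.3
position: [0.5712, 0.1729, 0.1835]
tcp_rot: [[-0.22, 0.975, -0.0], [0.975, 0.22, 0.001], [0.001, -0.0, -1.0]]
force: [-0.5, -0.9, 0.2]
opening: 0.013
grasp_force: 0.0
```

```bash
python3 - <<'E'
from rig import bot
s=bot.read_state();print(s["time_s"],s["position"],s["force"]);print(bot.hand_in())
E
```

```text
22.3 [0.57124675 0.17288476 0.18345346] [-0.52825072 -0.87969116  0.23681706]
the job is handed in; nothing more can be done
None
```

The rocker was switched on, the hood closed gently to its stop, and start pressed fully in and released, and I handed the job in at 22.3 s; hand-in returned no verdict, and I did not re-measure the button's return or the loose parts afterwards.

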